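Index the specimen turret to the measuring head and lock it

ROBOT

A 7-joint arm with a two-finger parallel gripper is mounted at the origin on the work surface. World frame = base frame: x ahead of the robot, y to its left, z up, the work surface at z = 0. Lengths are in mm, angles in rad, forces in N, time in s.
With the tool pointing down it reaches from about 400 to 900 mm from the base axis. Payload 5.5 kg.
Tool frame: the origin (TCP) lies midway between the tips of the shut fingers; the grasp point (between the pads) lies 19 mm behind it (grasp_offset is the distance from the TCP to the grasp point, in mm); z points along the fingers, y is the line along which they close (so a half turn about z gives the same grasp; the last joint's range is limited). The gripper opens to 92 mm and grips with 3 to 60 N. Pads are 19 mm wide; open, the fingers measure 130 mm over their backs; the gripper's body (75 mm by 190 mm) begins 47 mm behind the grasp point.
Start: joints at [1.47, 0.501, -0.427, 1.55, 0.221, 1.138, -0.21], TCP at [231.321, -607.446, 226.729] pointing down, gripper open.
Joint ranges: [-2.88, 2.88], [-0.31, 2.03], [-1.54, 1.56], [0.2, 2.42], [-1.41, 4.55], [0.19, 2.02], [-2.57, 2.57]. Speed limits (rad/s): [2.57, 2.57, 3.14, 3.14, 3.14, 3.14, 3.14].

INTERFACE

Orientations are given as a unit quaternion [x, y, z, w].
In Python, from plant import * gives the robot as it stands.
- The arm moves only by the tool apply_moves, never from a script. Its argument "series" is a list of rows, each an object of numbers: "tx", "ty", "tz": the shift along the tool's x, y, z in m; "wx", "wy", "wz": the turn, a rotation vector about the tool's x, y, z in degrees. In form: [{"tx": .., "ty": .., "tz": .., "wx": .., "wy": .., "wz": ..}, ...]. A call has exactly 8 rows; each row is the pose to reach, as a shift and turn from the pose commanded when the call began, along the tool's axes at that moment; what a row does not reach only later rows make up. A row lasts 1/8 s, in which the tool goes at most 62.5 mm and 10.7 degrees, less where a joint would pass 70% of its speed; a pose out of reach is approached as far as the arm can. A call with a gripper value outside its range is refused whole. "claw" is the gripper's target within -1 to 1 (shut at 1, half-way at 0, fully open at -1), set as the call begins (left out, the last holds). The fingers move at their own pace and stop on an object; "force" is the grip in N (left out, the last holds). Time passes only in rows, so rows that repeat a pose let the fingers close, or fill a call up. It gives the time, the measured TCP pose, the force, the opening and the grip force at its end, in the units of the state.
- get_state(): the state, without advancing time (a new reading comes with each control period).
- grab_frame(name): name is "side" or "top" or "wrist"; returns a dict with "pixels" (480x640x3 uint8, red, green, blue), "fx", "fy", "cx", "cy" (pixels), "R" (3x3) and "t" (3): a world point X has camera coordinates R X + t. Camera axes: x right, y down, z forward; pixel columns grow to the right and rows downward; lengths in mm; the calibration is good to about 2 mm. A picture is of the moment at which its call begins. There is no depth.
- sign_off(): hands the job in; it is judged then, once.
The state is a dict: "t": time; "joints": joint angles; "dq": joint speeds; "tau": joint torques, N m; "tool_pos": TCP position; "eef_rot": TCP orientation; "ft_force": force on the tool from outside, world axes, zero at the start; "torque": the same for the moment, N m; "gripper_width": finger opening in mm; "finger_force": force on a finger pad.
Only numpy, scipy, OpenCV 4.12 (cv2) and the standard library are available. Lean on these libraries where they do the work, as an engineer would, in place of code of your own. Each camera call takes 0.05 s, during which the arm holds its last target. There are 200 camera calls.

TASK

On the materials-test stage, push gently on a spoke of the four-armed turret with a fingertip to turn it until the rectangular bar specimen stands squarely in front of the nose of the measuring head. Then, and only then, push the locking lever round with a fingertip until it rests against its stop pin. Use no grasp, do not touch any of the specimens, and leave the loose things on the bench where they are.

Things in the scene. Friction and masses are not known exactly. Their poses are not given: they have to be found in the camera images.
- hub (a point): Point on the turret's vertical axis at mid-height of its spokes, 65 mm above the bench. Hub: radius 26 mm, top 84 mm above the bench. The turret stands on a round blue base, radius 178 mm, top 35 mm above the bench, and turns either way without stops against dry friction (about 0.12 N m, some 2 N of push at 58 mm); it stays where it is left.
- turret: The turret: origin on its axis at bench height, z up, x along the spoke with the rectangular bar. Four level spokes 90 degrees apart, 12 mm wide, at heights 58 to 72 mm above the bench, bare from 26 to 80 mm from the axis, 23 mm of free air beneath. Each ends in a round holder (radius 13 mm, heights 55 to 75 mm) centred 95 mm from the axis.
- bar_mid (a point): Centre of the rectangular bar specimen, 95 mm from the turret's axis, 85 mm above the bench. The bar, the tallest specimen, is an upright black block 8 x 20 mm, 20 mm tall (75 to 95 mm above the bench), fixed in its holder, its 20 mm side across the spoke. Must not be touched.
- disc_mid (a point): Centre of the flat disc specimen (radius 11 mm, 5 mm thick) on the holder 90 degrees counter-clockwise (from above) from the bar. Must not be touched.
- stub_mid (a point): Centre of the short round specimen (radius 6 mm, 10 mm tall) on the holder opposite the bar. Must not be touched. The fourth holder, 90 degrees clockwise (from above) from the bar, is empty.
- station (a point): Where the bar must stand: 95 mm from the turret's axis on the line of the measuring head's nose, 87 mm above the bench. The head, a fixed white block 30 x 40 mm on the base's rim, centred 150 mm from the axis, top 97 mm above the bench, has a 16 mm thick steel nose pointing at the axis and ending 118 mm from it. Its place round the rim differs each time.
- lever (a joint): Angle of the locking lever: 0 open (it then points straight away from the turret's axis), about 1.571 when against its stop pin; it grows counter-clockwise seen from above. It starts somewhere between 0 and 0.4. Stays where it is left (friction about 0.08 N m).
- lever_pivot (a point): Point on the lever's vertical pivot axis, at mid-height of its arm (67 mm above the bench), 190 mm from the turret's axis, on a bracket at the left side of the base, top 35 mm above the bench. Pivot boss: radius 13 mm, top 77 mm, on a foot of radius 16 mm up to 53 mm. The stop pin, radius 5 mm, top 77 mm, stands about 55 mm from the pivot.
- lever_tip (a point): Centre of the round end (radius 9 mm) of the lever, 80 mm from its pivot. The arm between is 12 mm wide, at heights 60 to 74 mm above the bench, with free air beneath down to the bracket or bench. The lever does not itself hold the turret, and the two never meet.
- weight: Loose brass balance weight, radius 15 mm, 44 mm tall, standing; origin under its centre.
- vial: Loose small glass jar, radius 13 mm, 45 mm tall, standing; origin under its centre.
- dish: Loose shallow glass dish, radius 32 mm, 16 mm tall; origin under its centre.
- driver: Loose screwdriver, 150 mm long, lying on the bench.
- spanner: Loose steel spanner, 140 mm long, lying on the bench.
- tray: Loose white divided sample tray, 130 x 180 x 30 mm; origin under its centre.
- solvent: Loose white bottle, radius 30 mm, 150 mm tall, standing; origin under its centre.

How it is judged:
By the outcome, as a careful person would: the job done as asked, in the order asked, and still so for the second after the job is handed in, with the robot touching nothing.
It also fails if it takes over 64 s, if anything falls off the work surface, if the arm or the gripper's body presses on something with over 40 N, if the wrist force passes 120 N, or if a joint passes its speed limit or range.

## Working session

There is one attempt and no reset: what is moved stays moved. The work goes in short steps, Python scripts to look and compute and a tool call to move; the robot and the scene stay as the last step left them, time stands still between calls to the robot, and variables do not carry over. Pictures are saved under pics/ and viewed, at most 10 in all, crops included, and the job is handed in when it is done.

Besides the shell and the picture viewer there is one more tool, called after "Request:" in YAML: its name, and indented under it one key for each argument. apply_moves: Moves the arm, as the interface text tells. Its arguments: {"type":"object","properties":{"series":{"type":"array"},"claw":{"type":"number"},"force":{"type":"number"}},"required":["series"]}

```bash
mkdir -p pics; cat > h.py <<'E'
from plant import *
import numpy as np, cv2
def snap(n,f,crop=None,s=1):
    g=grab_frame(n); p=g["pixels"][:,:,::-1].copy()
    np.savez("pics/"+f+".npz",**{k:np.array(g[k]) for k in("fx","fy","cx","cy","R","t")})
    cv2.imwrite("pics/"+f+"_full.png",p)
    if crop: x0,y0,x1,y1=crop; p=p[y0:y1,x0:x1]
    if s!=1: p=cv2.resize(p,None,fx=s,fy=s,interpolation=cv2.INTER_CUBIC)
    cv2.imwrite("pics/"+f+".png",p)
def at(f,u,v,z):
    g=np.load("pics/"+f+".npz"); d=g["R"].T@np.array([(u-g["cx"])/g["fx"],(v-g["cy"])/g["fy"],1]); c=-g["R"].T@g["t"]
    return c+d*(z-c[2])/d[2]
def px(f,X):
    g=np.load("pics/"+f+".npz"); c=g["R"]@np.array(X,float)+g["t"]; return c[0]/c[2]*g["fx"]+g["cx"],c[1]/c[2]*g["fy"]+g["cy"]
E
python3 - <<'E'
from h import *
snap("top","top1"); snap("side","side1")
s=get_state(); print(s["tool_pos"],s["eef_rot"],s["t"])
g=np.load("pics/top1.npz");print(g["R"],g["t"],g["fx"])
E
```

```text
[ 231.02187315 -606.89571303  225.76723702] [ 9.83495461e-01  1.80930719e-01 -1.28324433e-04 -8.58123078e-04] 0.1
[[-0.0099148  -0.99991588 -0.00836209]
 [-0.9801773   0.01137321 -0.19779561]
 [ 0.19787407  0.00623523 -0.98020762]] [ -42.25139251  563.81865262 1383.08820775] 490.7269899516775
```

View pics/top1.png

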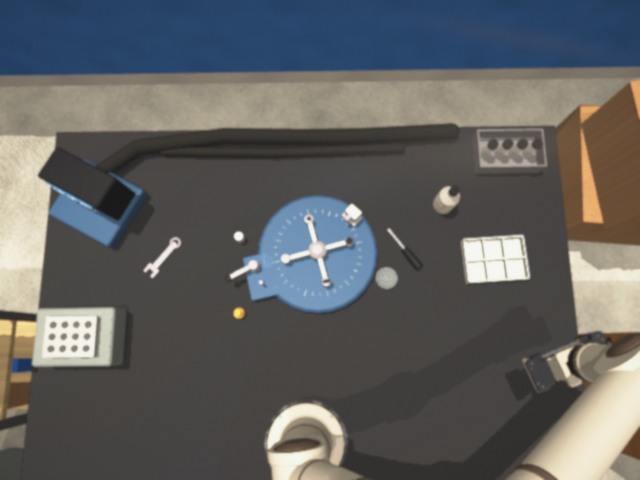

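View pics/side1.png

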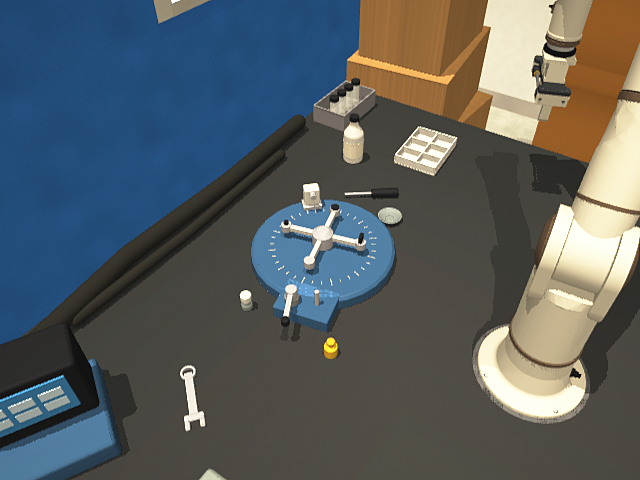

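The top view shows the turret at about (318,250), the head at (352,214), the lever pivot at (253,265) and its tip at (234,276). I'll enlarge both views to identify the specimens.

```bash
python3 - <<'E'
from h import *
a=cv2.imread("pics/top1_full.png")[190:320,220:390]; b=cv2.imread("pics/side1_full.png")[170:340,240:410]
cv2.imwrite("pics/c1.png",cv2.resize(a,None,fx=4.7,fy=4.5,interpolation=2) if 0 else cv2.resize(a,(170*9//2,130*9//2),interpolation=2))
cv2.imwrite("pics/c2.png",cv2.resize(b,None,fx=3.5,fy=3.5,interpolation=2))
E
```

```text
(no output)
```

View pics/c1.png

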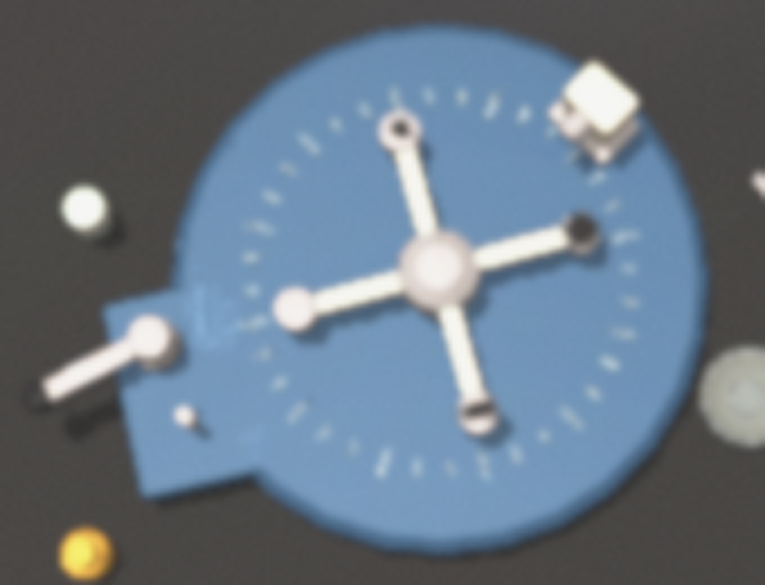

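View pics/c2.png

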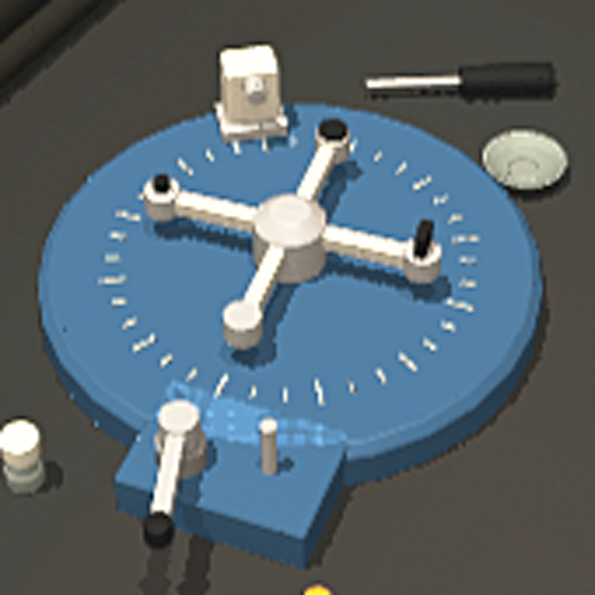

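```bash
python3 - <<'E'
from h import *
P=lambda x,y,z:at("top1",220+x/4.5-.4,190+y/4.5-.4,z)
hub=P(438,265,84);print("hub",hub)
for n,a in dict(empty=(295,306,75),disc=(580,230,80),stub=(400,127,85),barhold=(478,412,80),head=(601,97,97),piv=(150,336,77),tip=(38,396,67),pin=(184,415,77),weight=(85,553,44),vial=(85,208,45)).items():
    p=P(*a);d=p-hub;print(n,p.round(0),np.hypot(*d[:2]).round(1),np.degrees(np.arctan2(d[1],d[0])).round(1))
    g=px("side1",p);print("   side",np.round((np.array(g)-[240,170])*3.5))
print((np.array(px("side1",hub))-[240,170])*3.5)
c,s=np.cos,np.sin
print("base",[np.round((np.array(px("top1",[hub[0]+178*c(t),hub[1]+178*s(t),35]))-[220,190])*4.5) for t in np.radians([0,90,180,270])])
E
```

```text
hub [539.50297627 -37.44672529  84.        ]
empty [516.  54.  75.] 94.9 104.6
   side [241. 313.]
disc [ 562. -129.   80.] 93.9 -76.1
   side [334. 128.]
stub [630. -14.  85.] 93.7 14.7
   side [162. 177.]
barhold [446. -62.  80.] 97.0 -165.4
   side [425. 245.]
head [ 645. -143.   97.] 149.5 -44.9
   side [250.  59.]
piv [497. 147.  77.] 188.8 103.0
   side [180. 413.]
tip [461. 219.  67.] 268.2 107.1
   side [158. 529.]
pin [446. 124.  77.] 186.6 120.0
   side [268. 425.]
weight [362. 191.  44.] 288.8 127.9
   side [323. 595.]
vial [588. 196.  45.] 238.0 78.3
   side [ 21. 435.]
[289.3504514  208.33422946]
base [array([435.,  17.]), array([168., 280.]), array([440., 549.]), array([708., 274.])]
```

```bash
cat >> h.py <<'E'
HUB=np.array([539.5,-37.4]); PIV=np.array([497.,147.])
def cur():
    s=get_state(); q=s["eef_rot"]; return s["tool_pos"],np.degrees(2*np.arctan2(q[1],q[0]))
def rows(W):
    p,psi=cur(); a=np.radians(psi); print("now",np.round(p,1),round(psi,1),"t",round(get_state()["t"],2),"F",np.round(get_state()["ft_force"],1))
    for x,y,z,w in W:
        d=np.array([x,y,z])-p; print("tx %.3f ty %.3f tz %.3f wz %.1f"%((d[0]*np.cos(a)+d[1]*np.sin(a))/1e3,(d[0]*np.sin(a)-d[1]*np.cos(a))/1e3,-d[2]/1e3,-((w-psi+180)%360-180)))
def pose(c,phi,X,Y,z,dw=0):  # local to spoke/lever
    a=np.radians(phi); return (c[0]+X*np.cos(a)-Y*np.sin(a),c[1]+X*np.sin(a)+Y*np.cos(a),z,phi+dw)
E
python3 - <<'E'
from h import *
rows([pose(HUB,14.8,55,-45,200)])
E
```

```text
now [ 231.  -606.9  225.8] 20.8 t 0.1 F [-1.4  0.2  0.4]
tx 0.541 ty -0.372 tz 0.026 wz 6.0
```

Request:
apply_moves:
  series:
    - {"tx": 0.045, "ty": -0.031, "tz": 0, "wz": 0}
    - {"tx": 0.09, "ty": -0.062, "tz": 0, "wz": 0}
    - {"tx": 0.135, "ty": -0.093, "tz": 0, "wz": 0}
    - {"tx": 0.18, "ty": -0.124, "tz": 0, "wz": 1}
    - {"tx": 0.225, "ty": -0.155, "tz": 0, "wz": 2}
    - {"tx": 0.27, "ty": -0.186, "tz": 0, "wz": 3}
    - {"tx": 0.315, "ty": -0.217, "tz": 0, "wz": 4}
    - {"tx": 0.36, "ty": -0.248, "tz": 0, "wz": 5}
  claw: 1

```text
invalid input
```

```bash
python3 - <<'E'
from h import *
rows([pose(HUB,14.8,55,-45,200)])
E
```

```text
now [ 231.  -606.9  225.8] 20.8 t 0.1 F [-1.4  0.2  0.4]
tx 0.541 ty -0.372 tz 0.026 wz 6.0
```

Every field is probably required.

Request:
apply_moves:
  series:
    - {"tx": 0.045, "ty": -0.031, "tz": 0, "wx": 0, "wy": 0, "wz": 0}
    - {"tx": 0.09, "ty": -0.062, "tz": 0, "wx": 0, "wy": 0, "wz": 0}
    - {"tx": 0.135, "ty": -0.093, "tz": 0, "wx": 0, "wy": 0, "wz": 0}
    - {"tx": 0.18, "ty": -0.124, "tz": 0, "wx": 0, "wy": 0, "wz": 1}
    - {"tx": 0.225, "ty": -0.155, "tz": 0, "wx": 0, "wy": 0, "wz": 2}
    - {"tx": 0.27, "ty": -0.186, "tz": 0, "wx": 0, "wy": 0, "wz": 3}
    - {"tx": 0.315, "ty": -0.217, "tz": 0, "wx": 0, "wy": 0, "wz": 4}
    - {"tx": 0.36, "ty": -0.248, "tz": 0, "wx": 0, "wy": 0, "wz": 5}
  claw: 1

```text
t: 1.1
tool_pos: [480.0, -246.1, 226.6]
eef_rot: [0.991, 0.137, -0.0, 0.0]
ft_force: [0.8, 0.0, 0.2]
gripper_width: 16.6
finger_force: 0.0
```

```bash
python3 - <<'E'
from h import *
rows([pose(HUB,14.8,55,-45,200)])
E
```

```text
now [ 480.  -246.1  226.6] 15.8 t 1.1 F [0.8 0.  0.2]
tx 0.168 ty -0.139 tz 0.027 wz 1.0
```

Request:
apply_moves:
  series:
    - {"tx": 0.035, "ty": -0.029, "tz": 0.005, "wx": 0, "wy": 0, "wz": 0}
    - {"tx": 0.07, "ty": -0.058, "tz": 0.01, "wx": 0, "wy": 0, "wz": 1}
    - {"tx": 0.105, "ty": -0.087, "tz": 0.015, "wx": 0, "wy": 0, "wz": 1}
    - {"tx": 0.14, "ty": -0.116, "tz": 0.02, "wx": 0, "wy": 0, "wz": 1}
    - {"tx": 0.16, "ty": -0.132, "tz": 0.025, "wx": 0, "wy": 0, "wz": 1}
    - {"tx": 0.168, "ty": -0.139, "tz": 0.027, "wx": 0, "wy": 0, "wz": 1}
    - {"tx": 0.168, "ty": -0.139, "tz": 0.027, "wx": 0, "wy": 0, "wz": 1}
    - {"tx": 0.168, "ty": -0.139, "tz": 0.027, "wx": 0, "wy": 0, "wz": 1}

```text
t: 2.1
tool_pos: [602.6, -69.8, 199.7]
eef_rot: [0.992, 0.128, -0.0, 0.0]
ft_force: [0.2, 0.4, 0.1]
gripper_width: 0.5
finger_force: 0.0
```

```bash
python3 - <<'E'
from h import *
rows([pose(HUB,14.8,55,-45,z) for z in (100,50)])
snap("wrist","w1")
for n,X in dict(hub=[*HUB,84],stub=[630,-14,85],disc=[562,-129,80],head=[645,-143,97]).items(): print(n,np.round(px("w1",X)))
E
```

```text
now [602.6 -69.8 199.7] 14.7 t 2.1 F [0.2 0.4 0.1]
tx 0.002 ty -0.002 tz 0.100 wz -0.1
tx 0.002 ty -0.002 tz 0.150 wz -0.1
hub [265. 295.]
stub [260. 181.]
disc [380. 295.]
head [435. 208.]
```

View pics/w1.png

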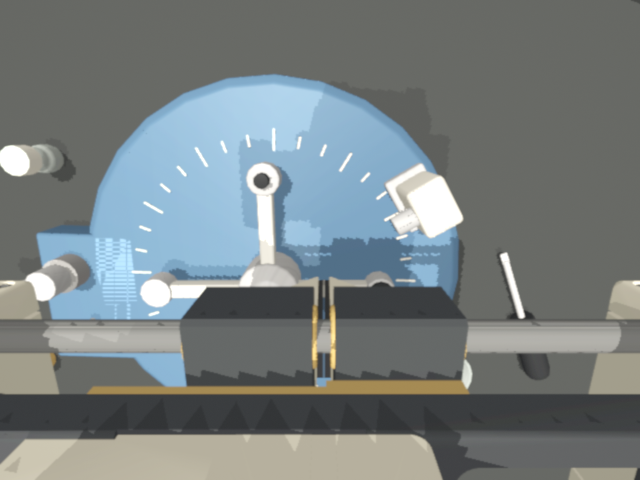

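```bash
python3 - <<'E'
from h import *
p,psi=cur();a=np.radians(psi);x=np.array([np.cos(a),np.sin(a),0]);y=np.array([np.sin(a),-np.cos(a),0])
for h in (0,19,40,66):
  for dx,dy in((0,0),(9.5,19),(9.5,-19),(-9.5,19)): print(h,dx,dy,np.round(px("w1",p+x*dx+y*dy+[0,0,h])))
# head dir from wrist at z=97, nose tip z 87?
for c in ((429,203,97),(401,222,87),(262,181,85)):
  q=at("w1",*c);d=q[:2]-HUB;print(q.round(0),np.hypot(*d),np.degrees(np.arctan2(d[1],d[0])))
E
```

```text
0 0 0 [324. 295.]
0 9.5 19 [365. 276.]
0 9.5 -19 [283. 276.]
0 -9.5 19 [363. 313.]
19 0 0 [324. 314.]
19 9.5 19 [370. 293.]
19 9.5 -19 [278. 293.]
19 -9.5 19 [368. 334.]
40 0 0 [324. 341.]
40 9.5 19 [377. 317.]
40 9.5 -19 [271. 317.]
40 -9.5 19 [375. 363.]
66 0 0 [324. 388.]
66 9.5 19 [390. 360.]
66 9.5 -19 [259. 360.]
66 -9.5 19 [386. 414.]
[ 647. -137.   97.] 147.0670102136428 -42.85851830953749
[ 627. -125.   87.] 123.74303539299147 -44.99244829240534
[630. -15.  85.] 93.26761794624902 13.720289517394527
```

```bash
python3 - <<'E'
from h import *
snap("side","s2")
u,v=px("s2",cur()[0]);print(u,v)
b=cv2.imread("pics/s2_full.png");u=int(u);v=int(v)
A=cv2.resize(b[v-60:v+40,u-50:u+50],(400,400),interpolation=2);B=cv2.resize(cv2.imread("pics/w1_full.png")[260:400,255:395],(400,400),interpolation=2)
cv2.imwrite("pics/c3.png",np.hstack([A,B]))
E
```

```text
307.5477714135036 175.2702511225347
```

View pics/c3.png

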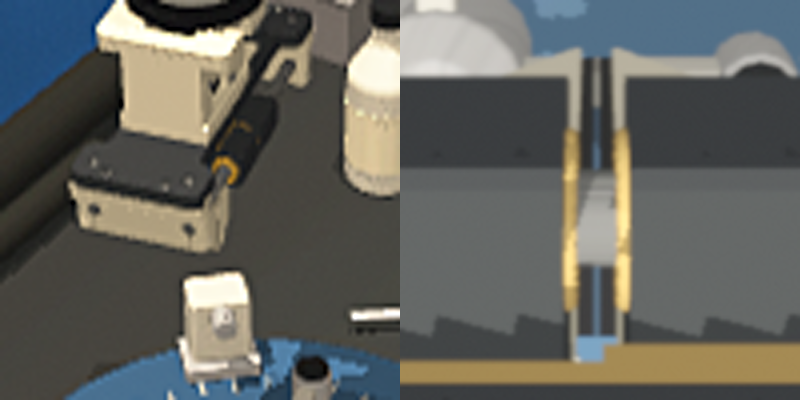

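```bash
python3 - <<'E'
from h import *
b=cv2.imread("pics/s2_full.png");A=cv2.resize(b[60:210,230:380],(600,600),interpolation=2)
p,psi=cur();a=np.radians(psi);x=np.array([np.cos(a),np.sin(a),0]);y=np.array([np.sin(a),-np.cos(a),0])
def pt(X): return tuple(int(t) for t in (np.array(px("s2",X))-[230,60])*4)
for d,c in((x*30,(0,0,255)),(y*30,(0,255,0)),(np.array([0,0,66]),(255,0,255))): cv2.line(A,pt(p),pt(p+d),c,1)
cv2.imwrite("pics/c4.png",A)
E
```

```text
(no output)
```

View pics/c4.png

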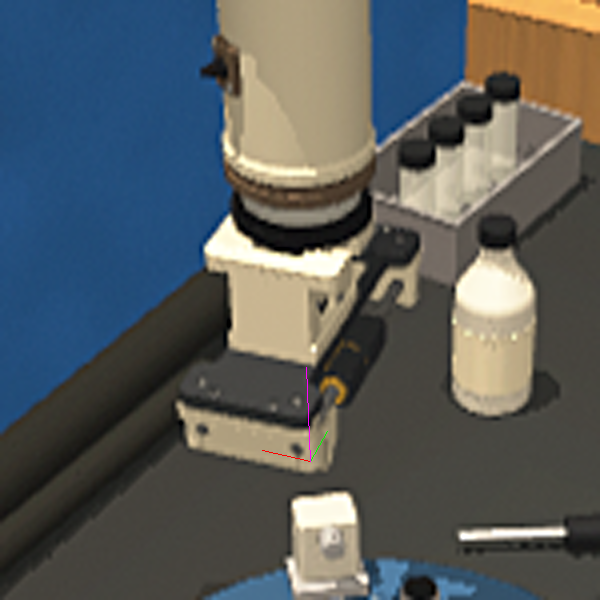

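Request:
apply_moves:
  series:
    - {"tx": 0.001, "ty": -0.001, "tz": 0.03, "wx": 0, "wy": 0, "wz": 0}
    - {"tx": 0.002, "ty": -0.001, "tz": 0.06, "wx": 0, "wy": 0, "wz": 0}
    - {"tx": 0.002, "ty": -0.001, "tz": 0.085, "wx": 0, "wy": 0, "wz": 0}
    - {"tx": 0.002, "ty": -0.001, "tz": 0.105, "wx": 0, "wy": 0, "wz": 0}
    - {"tx": 0.002, "ty": -0.001, "tz": 0.125, "wx": 0, "wy": 0, "wz": 0}
    - {"tx": 0.002, "ty": -0.001, "tz": 0.14, "wx": 0, "wy": 0, "wz": 0}
    - {"tx": 0.002, "ty": -0.001, "tz": 0.148, "wx": 0, "wy": 0, "wz": 0}
    - {"tx": 0.002, "ty": -0.001, "tz": 0.148, "wx": 0, "wy": 0, "wz": 0}

```text
t: 3.2
tool_pos: [604.6, -66.4, 51.3]
eef_rot: [0.992, 0.129, -0.0, -0.0]
ft_force: [-0.2, 0.2, 0.1]
gripper_width: 0.6
finger_force: 0.0
```

```bash
python3 - <<'E'
from h import *
rows([pose(HUB,14.8,55,-Y,52) for Y in (35,25,15,10)])
E
```

```text
now [604.6 -66.4  51.3] 14.9 t 3.2 F [-0.2  0.2  0.1]
tx -0.001 ty -0.010 tz -0.001 wz 0.1
tx -0.001 ty -0.020 tz -0.001 wz 0.1
tx -0.001 ty -0.030 tz -0.001 wz 0.1
tx -0.001 ty -0.035 tz -0.001 wz 0.1
```

Request:
apply_moves:
  series:
    - {"tx": -0.001, "ty": -0.005, "tz": 0, "wx": 0, "wy": 0, "wz": 0}
    - {"tx": -0.001, "ty": -0.01, "tz": 0, "wx": 0, "wy": 0, "wz": 0}
    - {"tx": -0.001, "ty": -0.014, "tz": 0, "wx": 0, "wy": 0, "wz": 0}
    - {"tx": -0.001, "ty": -0.018, "tz": 0, "wx": 0, "wy": 0, "wz": 0}
    - {"tx": -0.001, "ty": -0.021, "tz": 0, "wx": 0, "wy": 0, "wz": 0}
    - {"tx": -0.001, "ty": -0.023, "tz": 0, "wx": 0, "wy": 0, "wz": 0}
    - {"tx": -0.001, "ty": -0.025, "tz": 0, "wx": 0, "wy": 0, "wz": 0}
    - {"tx": -0.001, "ty": -0.027, "tz": 0, "wx": 0, "wy": 0, "wz": 0}

```text
t: 4.2
tool_pos: [597.5, -41.3, 51.9]
eef_rot: [0.992, 0.129, 0.001, 0.0]
ft_force: [2.9, -2.6, 0.4]
gripper_width: 0.7
finger_force: 1.7
```

```bash
python3 - <<'E'
from h import *
for i in range(1): snap("wrist","w2")
p,psi=cur();print(p,psi,get_state()["ft_force"],get_state()["torque"])
d=p[:2]-HUB;a=np.radians(14.8);print("local",d@[np.cos(a),np.sin(a)],d@[-np.sin(a),np.cos(a)])
for X in ([*HUB,84],[630,-14,85],p): print(px("w2",X))
E
```

```text
[597.36547432 -40.64812084  51.8999435 ] 14.828731687803474 [ 1.98183656 -2.64792112 -0.56588366] [-0.41874455 -0.37925907  0.01019779]
local 55.115975271895145 -17.921849138070083
(np.float64(280.1939614278497), np.float64(444.57270929848676))
(np.float64(273.0018877929964), np.float64(234.54565287067334))
(np.float64(322.0724863434525), np.float64(295.07820103119565))
```

View pics/w2.png

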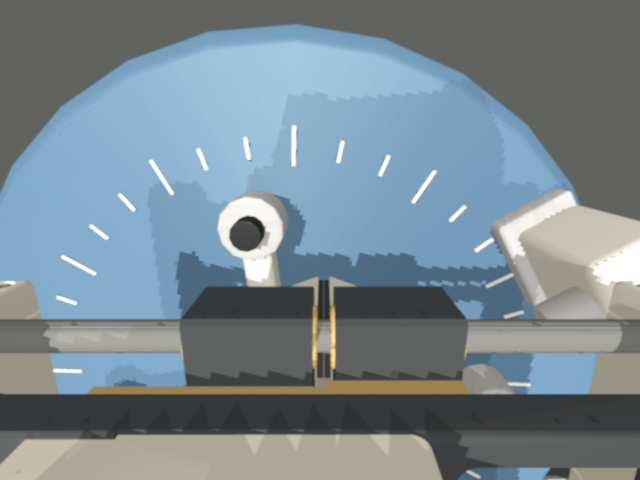

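The finger is in contact at about 3 N, and the stub's top is now at (247,234), so the turret has started to turn.

```bash
python3 - <<'E'
from h import *
q=at("w2",247,234,85);d=q[:2]-HUB;f=np.degrees(np.arctan2(d[1],d[0]));print(q,np.hypot(*d),f)
a=np.radians(f);p,_=cur();d=p[:2]-HUB;print("local",d@[np.cos(a),np.sin(a)],d@[-np.sin(a),np.cos(a)])
D=25
rows([pose(HUB,phi,55,-D,52) for phi in np.arange(25,25+8*5,5)])
E
```

```text
[627.82623837  -4.99795069  85.        ] 94.08197056033174 20.14531568335956
local 53.20672894620375 -22.978411641040466
now [597.4 -40.6  51.9] 14.8 t 4.25 F [ 2.  -2.6 -0.6]
tx 0.003 ty -0.003 tz -0.000 wz -10.2
tx 0.005 ty -0.008 tz -0.000 wz -15.2
tx 0.005 ty -0.013 tz -0.000 wz -20.2
tx 0.005 ty -0.019 tz -0.000 wz -25.2
tx 0.005 ty -0.024 tz -0.000 wz -30.2
tx 0.004 ty -0.029 tz -0.000 wz -35.2
tx 0.003 ty -0.034 tz -0.000 wz -40.2
tx 0.001 ty -0.039 tz -0.000 wz -45.2
```

Request:
apply_moves:
  series:
    - {"tx": 0.003, "ty": -0.003, "tz": 0, "wx": 0, "wy": 0, "wz": -10}
    - {"tx": 0.005, "ty": -0.008, "tz": 0, "wx": 0, "wy": 0, "wz": -15}
    - {"tx": 0.005, "ty": -0.013, "tz": 0, "wx": 0, "wy": 0, "wz": -20}
    - {"tx": 0.005, "ty": -0.019, "tz": 0, "wx": 0, "wy": 0, "wz": -25}
    - {"tx": 0.005, "ty": -0.024, "tz": 0, "wx": 0, "wy": 0, "wz": -30}
    - {"tx": 0.004, "ty": -0.029, "tz": 0, "wx": 0, "wy": 0, "wz": -35}
    - {"tx": 0.003, "ty": -0.034, "tz": 0, "wx": 0, "wy": 0, "wz": -40}
    - {"tx": 0.001, "ty": -0.039, "tz": 0, "wx": 0, "wy": 0, "wz": -45}

```text
t: 5.25
tool_pos: [588.0, -2.4, 51.7]
eef_rot: [0.866, 0.5, 0.0, -0.0]
ft_force: [1.8, -1.3, 0.0]
gripper_width: 0.6
finger_force: 1.3
```

```bash
python3 - <<'E'
from h import *
rows([pose(HUB,phi,55,-25,52) for phi in np.arange(65,65+8*5,5)])
E
```

```text
now [588.   -2.4  51.7] 60.0 t 5.25 F [ 1.8 -1.3  0. ]
tx 0.002 ty -0.004 tz -0.000 wz -5.0
tx 0.004 ty -0.009 tz -0.000 wz -10.0
tx 0.005 ty -0.015 tz -0.000 wz -15.0
tx 0.006 ty -0.020 tz -0.000 wz -20.0
tx 0.006 ty -0.025 tz -0.000 wz -25.0
tx 0.006 ty -0.030 tz -0.000 wz -30.0
tx 0.005 ty -0.036 tz -0.000 wz -35.0
tx 0.004 ty -0.041 tz -0.000 wz -40.0
```

Request:
apply_moves:
  series:
    - {"tx": 0.002, "ty": -0.004, "tz": 0, "wx": 0, "wy": 0, "wz": -5}
    - {"tx": 0.004, "ty": -0.009, "tz": 0, "wx": 0, "wy": 0, "wz": -10}
    - {"tx": 0.005, "ty": -0.015, "tz": 0, "wx": 0, "wy": 0, "wz": -15}
    - {"tx": 0.006, "ty": -0.02, "tz": 0, "wx": 0, "wy": 0, "wz": -20}
    - {"tx": 0.006, "ty": -0.025, "tz": 0, "wx": 0, "wy": 0, "wz": -25}
    - {"tx": 0.006, "ty": -0.03, "tz": 0, "wx": 0, "wy": 0, "wz": -30}
    - {"tx": 0.005, "ty": -0.036, "tz": 0, "wx": 0, "wy": 0, "wz": -35}
    - {"tx": 0.004, "ty": -0.041, "tz": 0, "wx": 0, "wy": 0, "wz": -40}

```text
t: 6.25
tool_pos: [554.7, 21.8, 52.0]
eef_rot: [0.643, 0.766, 0.0, 0.0]
ft_force: [2.8, -1.5, -0.4]
gripper_width: 0.6
finger_force: 1.1
```

```bash
python3 - <<'E'
from h import *
rows([pose(HUB,phi,55,-25,52) for phi in (105,110,115,119,123,125,126,127)])
E
```

```text
now [554.7  21.8  52. ] 100.0 t 6.25 F [ 2.8 -1.5 -0.4]
tx 0.001 ty -0.005 tz 0.000 wz -5.0
tx 0.003 ty -0.010 tz 0.000 wz -10.0
tx 0.004 ty -0.015 tz 0.000 wz -15.0
tx 0.004 ty -0.020 tz 0.000 wz -19.0
tx 0.005 ty -0.024 tz 0.000 wz -23.0
tx 0.005 ty -0.026 tz 0.000 wz -25.0
tx 0.005 ty -0.027 tz 0.000 wz -26.0
tx 0.005 ty -0.028 tz 0.000 wz -27.0
```

Request:
apply_moves:
  series:
    - {"tx": 0.001, "ty": -0.005, "tz": 0, "wx": 0, "wy": 0, "wz": -5}
    - {"tx": 0.003, "ty": -0.01, "tz": 0, "wx": 0, "wy": 0, "wz": -10}
    - {"tx": 0.004, "ty": -0.015, "tz": 0, "wx": 0, "wy": 0, "wz": -15}
    - {"tx": 0.004, "ty": -0.02, "tz": 0, "wx": 0, "wy": 0, "wz": -19}
    - {"tx": 0.005, "ty": -0.024, "tz": 0, "wx": 0, "wy": 0, "wz": -23}
    - {"tx": 0.005, "ty": -0.026, "tz": 0, "wx": 0, "wy": 0, "wz": -25}
    - {"tx": 0.005, "ty": -0.027, "tz": 0, "wx": 0, "wy": 0, "wz": -26}
    - {"tx": 0.005, "ty": -0.028, "tz": 0, "wx": 0, "wy": 0, "wz": -27}

```text
t: 7.25
tool_pos: [526.1, 22.3, 51.9]
eef_rot: [0.447, 0.895, 0.0, -0.0]
ft_force: [1.9, 1.9, 1.8]
gripper_width: 0.5
finger_force: 1.1
```

```bash
python3 - <<'E'
from h import *
print(cur(),get_state()["ft_force"])
snap("top","t3"); snap("side","s3")
A=cv2.resize(cv2.imread("pics/t3_full.png")[185:305,255:385],(520,480),interpolation=2)
B=cv2.resize(cv2.imread("pics/s3_full.png")[170:290,250:320],(280,480),interpolation=2)
cv2.imwrite("pics/c5.png",np.hstack([A,B]))
E
```

```text
(array([526.08245454,  22.26829774,  51.93576266]), np.float64(126.89699023099392)) [1.85549603 1.85487662 1.75886224]
```

View pics/c5.png

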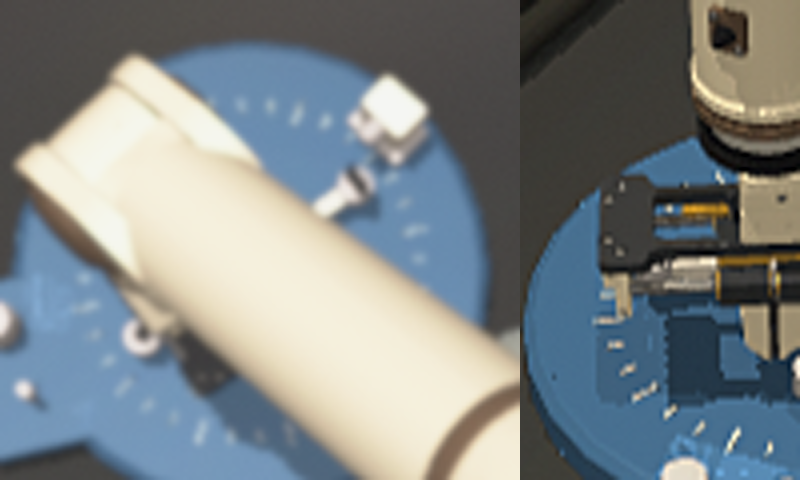

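```bash
cat > m.py <<'E'
from h import *
def meas(f):
    b=cv2.imread(f"pics/{f}_full.png").astype(int)
    def cen(m,u0,v0,r):
        ys,xs=np.nonzero(m[v0-r:v0+r,u0-r:u0+r]); return xs.mean()+u0-r,ys.mean()+v0-r,len(xs),(xs+u0-r,ys+v0-r)
    A=lambda q:(np.degrees(np.arctan2(q[1]-HUB[1],q[0]-HUB[0])).round(2),np.hypot(*(q[:2]-HUB)).round(1))
    u,v,n,(xs,ys)=cen(b.min(2)>225,352,213,11); r=cv2.minAreaRect(np.c_[xs,ys].astype(np.float32)); print("head",u,v,n,A(at(f,u,v,97)),r)
    u0,v0=[int(round(t)) for t in px(f,[HUB[0]+95*np.cos(np.radians(-48)),HUB[1]+95*np.sin(np.radians(-48)),90])]
    g=b.max(2)
    w=np.clip(110-g[v0-7:v0+8,u0-7:u0+8],0,None); yy,xx=np.mgrid[v0-7:v0+8,u0-7:u0+8]
    print(g[v0-7:v0+8,u0-7:u0+8]); u,v=(w*xx).sum()/w.sum(),(w*yy).sum()/w.sum(); print("bar",u,v,w.sum(),A(at(f,u,v,88)))
if __name__=="__main__":
    import sys; meas(sys.argv[1])
E
python3 m.py t3; python3 m.py top1 | grep head
```

```text
head 352.8787878787879 211.33333333333334 99 (np.float64(-44.84), np.float64(148.6)) ((353.0000305175781, 211.00003051757812), (11.31370735168457, 8.485280990600586), 45.0)
[[174 174 175 175 175 175 174 178 182 178 167 176 203 208 192]
 [174 175 175 175 175 175 173 173 176 172 162 156 159 166 158]
 [175 175 175 174 174 175 174 174 174 171 164 156 148 142 132]
 [175 174 174 175 175 174 174 174 174 174 170 165 156 146 134]
 [175 175 174 175 175 175 175 176 175 173 173 171 165 154 138]
 [175 175 174 175 175 176 174 173 172 171 172 174 169 157 137]
 [175 176 176 175 174 175 174 168 160 160 169 172 169 152 132]
 [175 177 176 176 175 175 171 156 137 140 162 177 172 157 141]
 [176 176 176 175 175 176 170 144 112 117 154 180 184 173 158]
 [176 176 177 176 176 180 178 146 101  96 137 177 190 186 170]
 [177 176 175 176 177 186 194 174 125  91 111 153 185 190 182]
 [176 177 175 176 179 194 216 211 167 116  93 117 162 186 186]
 [176 177 176 178 184 202 228 231 212 157 105  94 140 178 182]
 [176 177 182 191 203 223 234 237 230 196 138 104 125 155 165]
 [179 186 198 217 234 239 237 236 234 218 175 130 118 128 140]]
bar 343.66279069767444 229.62790697674419 86 (np.float64(-55.33), np.float64(94.3))
head 352.8627450980392 211.38235294117646 102 (np.float64(-44.87), np.float64(148.4)) ((352.7500305175781, 211.25003051757812), (11.31370735168457, 9.192387580871582), 45.0)m.py:11: RuntimeWarning: invalid value encountered in scalar divide
  print(g[v0-7:v0+8,u0-7:u0+8]); u,v=(w*xx).sum()/w.sum(),(w*yy).sum()/w.sum(); print("bar",u,v,w.sum(),A(at(f,u,v,88)))
```

Request:
apply_moves:
  series:
    - {"tx": 0, "ty": -0.002, "tz": 0, "wx": 0, "wy": 0, "wz": -2}
    - {"tx": 0.001, "ty": -0.004, "tz": 0, "wx": 0, "wy": 0, "wz": -4}
    - {"tx": 0.001, "ty": -0.005, "tz": 0, "wx": 0, "wy": 0, "wz": -5.5}
    - {"tx": 0.002, "ty": -0.006, "tz": 0, "wx": 0, "wy": 0, "wz": -6.5}
    - {"tx": 0.002, "ty": -0.007, "tz": 0, "wx": 0, "wy": 0, "wz": -7}
    - {"tx": 0.002, "ty": -0.0075, "tz": 0, "wx": 0, "wy": 0, "wz": -7.5}
    - {"tx": 0.002, "ty": -0.008, "tz": 0, "wx": 0, "wy": 0, "wz": -8}
    - {"tx": 0.002, "ty": -0.008, "tz": 0, "wx": 0, "wy": 0, "wz": -8}

```text
t: 8.35
tool_pos: [518.3, 18.2, 51.7]
eef_rot: [0.384, 0.923, -0.0, -0.0]
ft_force: [1.3, 1.1, -0.5]
gripper_width: 0.4
finger_force: 0.8
```

```bash
python3 -c "
from h import *
snap('top','t4'); print(cur(),get_state()['ft_force'])"; BG=-47 python3 m.py t4; python3 -c "
from h import *
rows([pose(HUB,phi,55,-25,52) for phi in (136,137,138)])"
```

```text
(array([518.29762008,  18.18813236,  51.6616692 ]), np.float64(134.84068817982498)) [ 0.47131545  2.40231102 -0.98263321]
head 352.8787878787879 211.33333333333334 99 (np.float64(-44.84), np.float64(148.6)) ((353.0000305175781, 211.00003051757812), (11.31370735168457, 8.485280990600586), 45.0)
bar 340.2969696969697 225.79393939393938 165 (np.float64(-46.28), np.float64(94.2))
now [518.3  18.2  51.7] 134.8 t 8.4 F [ 0.5  2.4 -1. ]
tx 0.001 ty -0.000 tz -0.000 wz -1.2
tx 0.002 ty -0.001 tz -0.000 wz -2.2
tx 0.002 ty -0.002 tz -0.000 wz -3.2
```

Request:
apply_moves:
  series:
    - {"tx": 0.0005, "ty": -0.0005, "tz": 0, "wx": 0, "wy": 0, "wz": -0.6}
    - {"tx": 0.0005, "ty": -0.001, "tz": 0, "wx": 0, "wy": 0, "wz": -1.2}
    - {"tx": 0.0005, "ty": -0.0012, "tz": 0, "wx": 0, "wy": 0, "wz": -1.2}
    - {"tx": 0.0005, "ty": -0.0012, "tz": 0, "wx": 0, "wy": 0, "wz": -1.2}
    - {"tx": 0.0005, "ty": -0.0012, "tz": 0, "wx": 0, "wy": 0, "wz": -1.2}
    - {"tx": 0.0005, "ty": 0.004, "tz": 0, "wx": 0, "wy": 0, "wz": -1.2}
    - {"tx": 0.0005, "ty": 0.01, "tz": 0, "wx": 0, "wy": 0, "wz": -1.2}
    - {"tx": 0.0005, "ty": 0.014, "tz": 0, "wx": 0, "wy": 0, "wz": -1.2}

```text
t: 9.4
tool_pos: [528.3, 28.9, 51.8]
eef_rot: [0.374, 0.927, -0.0, 0.0]
ft_force: [0.3, 0.2, 0.3]
gripper_width: 0.3
finger_force: 0.0
```

```bash
python3 -c "
from h import *
snap('top','t5'); print(cur(),get_state()['ft_force'])
g=np.load('pics/w1.npz'); print(g['R']@[0,0,-1]) "; BG=-46 python3 m.py t5; python3 - <<'E'
from h import *
# where camera sits relative to TCP
g=np.load("pics/w1.npz"); c=-g["R"].T@g["t"]; p=np.array([602.6,-69.8,199.7]); a=np.radians(14.7); d=c-p
print("cam in tool x,y, up",d@[np.cos(a),np.sin(a),0],d@[np.sin(a),-np.cos(a),0],d[2], g["R"][2])
# want view centered on hub+~70mm toward head from above
u=np.array([np.cos(np.radians(-45)),np.sin(np.radians(-45))])
for psi in (45,0,90): 
  a=np.radians(psi);x=np.array([np.cos(a),np.sin(a)])
  print(psi, HUB+70*u-130*x)
rows([pose(HUB,136,55,-39,180)])
E
```

```text
(array([528.66996427,  29.34111869,  51.86276736]), np.float64(136.07627167566878)) [-0.38374888  0.13747602 -0.1265368 ]
[-0.00154682 -0.27286815  0.9620502 ]
head 352.8787878787879 211.33333333333334 99 (np.float64(-44.84), np.float64(148.6)) ((353.0000305175781, 211.00003051757812), (11.31370735168457, 8.485280990600586), 45.0)
bar 339.9625 225.5125 160 (np.float64(-45.51), np.float64(94.1))
cam in tool x,y, up 71.69658305757358 -0.40979046038005973 158.13405030891698 [-0.26346934 -0.07101639 -0.9620502 ]
45 [ 497.07359313 -178.82135624]
0 [458.99747468 -86.89747468]
90 [ 588.99747468 -216.89747468]
now [528.7  29.3  51.9] 136.1 t 9.45 F [-0.4  0.1 -0.1]
tx 0.001 ty -0.001 tz -0.128 wz 0.1
```

Request:
apply_moves:
  series:
    - {"tx": 0, "ty": 0, "tz": -0.04, "wx": 0, "wy": 0, "wz": 0}
    - {"tx": 0, "ty": 0, "tz": -0.09, "wx": 0, "wy": 0, "wz": 0}
    - {"tx": -0.02, "ty": -0.013, "tz": -0.11, "wx": 0, "wy": 0, "wz": 10}
    - {"tx": -0.04, "ty": -0.026, "tz": -0.11, "wx": 0, "wy": 0, "wz": 20}
    - {"tx": -0.06, "ty": -0.04, "tz": -0.11, "wx": 0, "wy": 0, "wz": 30}
    - {"tx": -0.08, "ty": -0.053, "tz": -0.11, "wx": 0, "wy": 0, "wz": 40}
    - {"tx": -0.1, "ty": -0.066, "tz": -0.11, "wx": 0, "wy": 0, "wz": 50}
    - {"tx": -0.123, "ty": -0.081, "tz": -0.11, "wx": 0, "wy": 0, "wz": 60}

```text
t: 10.45
tool_pos: [560.3, -115.5, 161.8]
eef_rot: [0.789, 0.614, -0.0, -0.0]
ft_force: [0.7, 0.5, 0.3]
gripper_width: 0.5
finger_force: 0.0
```

```bash
python3 -c "
from h import *
rows([(560,-115,165,45)])"
```

```text
now [ 560.3 -115.5  161.8] 75.8 t 10.45 F [0.7 0.5 0.3]
tx 0.000 ty -0.000 tz -0.003 wz 30.8
```

Request:
apply_moves:
  series:
    - {"tx": 0, "ty": 0, "tz": 0, "wx": 0, "wy": 0, "wz": 10}
    - {"tx": 0, "ty": 0, "tz": 0, "wx": 0, "wy": 0, "wz": 20}
    - {"tx": 0, "ty": 0, "tz": 0, "wx": 0, "wy": 0, "wz": 28}
    - {"tx": 0, "ty": 0, "tz": 0, "wx": 0, "wy": 0, "wz": 31}
    - {"tx": 0, "ty": 0, "tz": 0, "wx": 0, "wy": 0, "wz": 31}
    - {"tx": 0, "ty": 0, "tz": 0, "wx": 0, "wy": 0, "wz": 31}
    - {"tx": 0, "ty": 0, "tz": 0, "wx": 0, "wy": 0, "wz": 31}
    - {"tx": 0, "ty": 0, "tz": 0, "wx": 0, "wy": 0, "wz": 31}

```text
t: 11.45
tool_pos: [560.3, -115.2, 161.7]
eef_rot: [0.924, 0.383, -0.0, -0.0]
ft_force: [-0.3, 0.2, -0.2]
gripper_width: -0.2
finger_force: 0.0
```

```bash
python3 - <<'E'
from h import *
snap("wrist","w3")
print(cur())
c=lambda r,t,z:[HUB[0]+r*np.cos(np.radians(t)),HUB[1]+r*np.sin(np.radians(t)),z]
for n,X in dict(hub=[*HUB,84],bar=c(95,-45,95),nose=c(118,-45,87),head=c(150,-45,97)).items(): print(n,np.round(px("w3",X)))
b=cv2.imread("pics/w3_full.png")
cv2.imwrite("pics/w3c.png",cv2.resize(b[60:300,120:440],None,fx=2.5,fy=2.5,interpolation=2))
E
```

```text
(array([ 560.29244948, -115.2181787 ,  161.69171717]), np.float64(45.05311620767278))
hub [217. 188.]
bar [366. 191.]
nose [400. 189.]
head [455. 191.]
```

View pics/w3c.png

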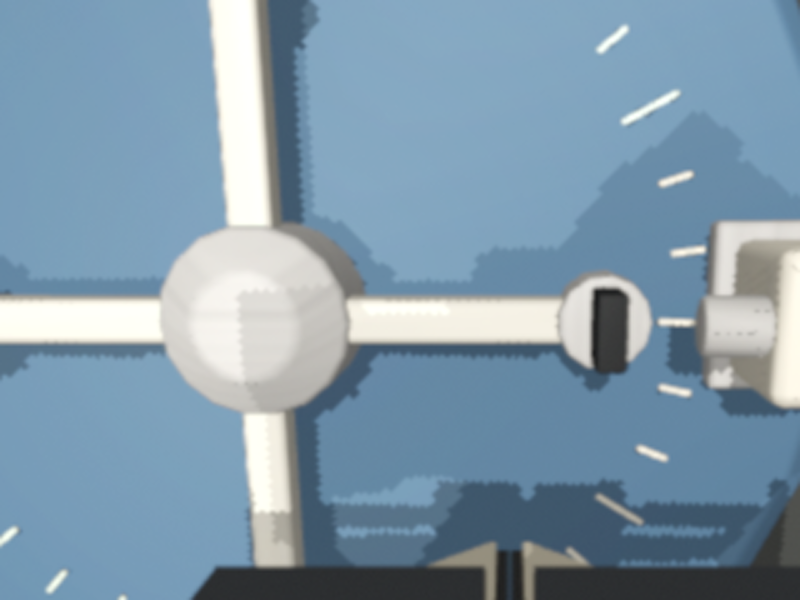

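```bash
python3 - <<'E'
from h import *
P=lambda x,y,z:at("w3",120+(x-.75)/2.5,60+(y-.75)/2.5,z)
ang=lambda a,b:np.degrees(np.arctan2(*(b-a)[1::-1]))
s1,s2=P(20,321,72),P(540,320.5,72); print("spoke",ang(s1,s2))
n1,n2=P(705,325,87),P(770,327,87);b=P(610,331,93);h=P(255,319,84)
u=(s2-s1)[:2]/np.linalg.norm((s2-s1)[:2]); nrm=np.array([-u[1],u[0]])
for n,q in dict(hub=h,nose1=n1,nose2=n2,bar=b).items(): d=(q-s1)[:2]; print(n,q.round(1),"along",(d@u).round(1),"perp",(d@nrm).round(1))
print("head-t5 angle vs HUB", ang(np.array([*HUB,0]),n1))
# rotate candidate: predicted nose silhouettes relative to hub
for t in (-46,-45,-44,-43,-42):
  X=np.array([h[0]+118*np.cos(np.radians(t)),h[1]+118*np.sin(np.radians(t))]); v=np.array([-np.sin(np.radians(t)),np.cos(np.radians(t))])
  print(t,[np.round((np.array(px("w3",[*(X+k*v),87]))-[120,60])*2.5+.75,1) for k in(-8,0,8)])
E
```

```text
spoke -44.84462584061643
hub [541.9 -39.   84. ] along 67.5 perp 2.1
nose1 [ 623.4 -121.8   87. ] along 183.7 perp 0.8
nose2 [ 634.9 -134.    87. ] along 200.4 perp 0.3
bar [ 605.3 -104.6   93. ] along 158.7 perp 0.1
head-t5 angle vs HUB -45.1564460465766
-46 [array([709.2, 360.2]), array([711.7, 329.4]), array([714.2, 298. ])]
-45 [array([710.3, 352.3]), array([712.3, 321.3]), array([714.2, 289.8])]
-44 [array([711.3, 344.4]), array([712.7, 313.3]), array([714.1, 281.6])]
-43 [array([712.1, 336.4]), array([713. , 305.2]), array([713.9, 273.3])]
-42 [array([712.8, 328.4]), array([713.1, 297. ]), array([713.5, 265.1])]
```

The turret is aligned. In the crop the spoke centreline is at row 320.5, at -44.8°. The nose centre at (705,325) and the bar both lie within about 1 mm of that line, so the error is about 0.5° or less. Next is the lever.

```bash
python3 - <<'E'
from h import *
print(np.round(get_state()["joints"],2))
rows([pose(PIV,116.6,60,-45,z) for z in (165,52)]+[pose(PIV,116.6,60,-25,52)])
print(pose(PIV,116.6,60,-45,0),pose(PIV,193,60,-25,0))
E
```

```text
[ 0.76  0.52 -0.79  1.8   0.43  1.   -0.99]
now [ 560.3 -115.2  161.7] 45.1 t 11.5 F [ 0.5  0.5 -0.3]
tx 0.203 ty -0.273 tz -0.003 wz -71.5
tx 0.203 ty -0.273 tz 0.110 wz -71.5
tx 0.184 ty -0.279 tz 0.110 wz -71.5
(np.float64(510.37139538744543), np.float64(220.79841316310674), 0, 116.6) (np.float64(432.91401975428926), np.float64(157.862188358999), 0, 193)
```

Request:
apply_moves:
  series:
    - {"tx": 0.026, "ty": -0.034, "tz": 0, "wx": 0, "wy": 0, "wz": -9}
    - {"tx": 0.051, "ty": -0.068, "tz": 0, "wx": 0, "wy": 0, "wz": -18}
    - {"tx": 0.076, "ty": -0.102, "tz": 0, "wx": 0, "wy": 0, "wz": -27}
    - {"tx": 0.101, "ty": -0.136, "tz": 0, "wx": 0, "wy": 0, "wz": -36}
    - {"tx": 0.127, "ty": -0.17, "tz": 0, "wx": 0, "wy": 0, "wz": -45}
    - {"tx": 0.152, "ty": -0.205, "tz": 0, "wx": 0, "wy": 0, "wz": -54}
    - {"tx": 0.178, "ty": -0.239, "tz": 0, "wx": 0, "wy": 0, "wz": -63}
    - {"tx": 0.203, "ty": -0.273, "tz": 0, "wx": 0, "wy": 0, "wz": -71.5}

```text
t: 12.5
tool_pos: [510.5, 222.5, 161.8]
eef_rot: [0.524, 0.852, 0.0, 0.0]
ft_force: [-0.4, -0.2, -0.2]
gripper_width: 0.4
finger_force: 0.0
```

```bash
python3 - <<'E'
from h import *
rows([pose(PIV,116.6,60,-45,z) for z in (165,52)])
print(np.round(get_state()["joints"],2))
E
```

```text
now [510.5 222.5 161.8] 116.8 t 12.5 F [-0.4 -0.2 -0.2]
tx -0.001 ty -0.001 tz -0.003 wz 0.2
tx -0.001 ty -0.001 tz 0.110 wz 0.2
[ 0.35  0.63 -1.09  1.83  0.64  1.08 -0.52]
```

Request:
apply_moves:
  series:
    - {"tx": 0, "ty": 0, "tz": 0.025, "wx": 0, "wy": 0, "wz": 0}
    - {"tx": -0.001, "ty": -0.001, "tz": 0.05, "wx": 0, "wy": 0, "wz": 0}
    - {"tx": -0.001, "ty": -0.001, "tz": 0.07, "wx": 0, "wy": 0, "wz": 0}
    - {"tx": -0.001, "ty": -0.001, "tz": 0.085, "wx": 0, "wy": 0, "wz": 0}
    - {"tx": -0.001, "ty": -0.001, "tz": 0.097, "wx": 0, "wy": 0, "wz": 0}
    - {"tx": -0.001, "ty": -0.001, "tz": 0.105, "wx": 0, "wy": 0, "wz": 0}
    - {"tx": -0.001, "ty": -0.001, "tz": 0.108, "wx": 0, "wy": 0, "wz": 0}
    - {"tx": -0.001, "ty": -0.001, "tz": 0.108, "wx": 0, "wy": 0, "wz": 0}

```text
t: 13.5
tool_pos: [510.3, 220.2, 53.9]
eef_rot: [0.526, 0.851, 0.0, 0.0]
ft_force: [0.0, 0.1, 0.2]
gripper_width: 0.1
finger_force: 0.0
```

```bash
python3 - <<'E'
from h import *
rows([pose(PIV,116.6,60,-Y,53) for Y in (38,32,27)]+[pose(PIV,p,60,-25,53) for p in (119,123,128,133,138)])
E
```

```text
now [510.3 220.2  53.9] 116.5 t 13.5 F [0.  0.1 0.2]
tx 0.001 ty -0.007 tz 0.001 wz -0.1
tx 0.001 ty -0.013 tz 0.001 wz -0.1
tx 0.001 ty -0.018 tz 0.001 wz -0.1
tx 0.002 ty -0.022 tz 0.001 wz -2.5
tx 0.003 ty -0.027 tz 0.001 wz -6.5
tx 0.004 ty -0.032 tz 0.001 wz -11.5
tx 0.005 ty -0.038 tz 0.001 wz -16.5
tx 0.005 ty -0.043 tz 0.001 wz -21.5
```

Request:
apply_moves:
  series:
    - {"tx": 0.001, "ty": -0.007, "tz": 0.001, "wx": 0, "wy": 0, "wz": 0}
    - {"tx": 0.001, "ty": -0.013, "tz": 0.001, "wx": 0, "wy": 0, "wz": 0}
    - {"tx": 0.001, "ty": -0.018, "tz": 0.001, "wx": 0, "wy": 0, "wz": 0}
    - {"tx": 0.002, "ty": -0.022, "tz": 0.001, "wx": 0, "wy": 0, "wz": -2.5}
    - {"tx": 0.003, "ty": -0.027, "tz": 0.001, "wx": 0, "wy": 0, "wz": -6.5}
    - {"tx": 0.004, "ty": -0.032, "tz": 0.001, "wx": 0, "wy": 0, "wz": -11.5}
    - {"tx": 0.005, "ty": -0.038, "tz": 0.001, "wx": 0, "wy": 0, "wz": -16.5}
    - {"tx": 0.005, "ty": -0.043, "tz": 0.001, "wx": 0, "wy": 0, "wz": -21.5}

```text
t: 14.5
tool_pos: [469.5, 206.0, 53.1]
eef_rot: [0.356, 0.935, 0.001, 0.0]
ft_force: [1.2, 2.1, -0.8]
gripper_width: 0.0
finger_force: 0.7
```

```bash
python3 - <<'E'
from h import *
rows([pose(PIV,p,60,-25,53) for p in np.arange(143,143+40,5)])
E
```

```text
now [469.5 206.   53.1] 138.3 t 14.5 F [ 1.2  2.1 -0.8]
tx 0.002 ty -0.006 tz 0.000 wz -4.7
tx 0.004 ty -0.011 tz 0.000 wz -9.7
tx 0.005 ty -0.017 tz 0.000 wz -14.7
tx 0.005 ty -0.022 tz 0.000 wz -19.7
tx 0.005 ty -0.028 tz 0.000 wz -24.7
tx 0.005 ty -0.034 tz 0.000 wz -29.7
tx 0.004 ty -0.039 tz 0.000 wz -34.7
tx 0.002 ty -0.045 tz 0.000 wz -39.7
```

Request:
apply_moves:
  series:
    - {"tx": 0.002, "ty": -0.006, "tz": 0, "wx": 0, "wy": 0, "wz": -5}
    - {"tx": 0.004, "ty": -0.011, "tz": 0, "wx": 0, "wy": 0, "wz": -10}
    - {"tx": 0.005, "ty": -0.017, "tz": 0, "wx": 0, "wy": 0, "wz": -15}
    - {"tx": 0.005, "ty": -0.022, "tz": 0, "wx": 0, "wy": 0, "wz": -20}
    - {"tx": 0.005, "ty": -0.028, "tz": 0, "wx": 0, "wy": 0, "wz": -25}
    - {"tx": 0.005, "ty": -0.034, "tz": 0, "wx": 0, "wy": 0, "wz": -30}
    - {"tx": 0.004, "ty": -0.039, "tz": 0, "wx": 0, "wy": 0, "wz": -35}
    - {"tx": 0.002, "ty": -0.045, "tz": 0, "wx": 0, "wy": 0, "wz": -40}

```text
t: 15.5
tool_pos: [437.9, 173.8, 53.1]
eef_rot: [0.015, 1.0, 0.001, 0.0]
ft_force: [0.3, 1.5, 0.5]
gripper_width: 0.1
finger_force: 0.8
```

```bash
python3 - <<'E'
from h import *
rows([pose(PIV,p,60,-25,53) for p in (181,184,186,188,189,190,191,192)])
E
```

```text
now [437.9 173.8  53.1] 178.3 t 15.5 F [0.3 1.5 0.5]
tx 0.001 ty -0.003 tz 0.000 wz -2.7
tx 0.002 ty -0.006 tz 0.000 wz -5.7
tx 0.003 ty -0.008 tz 0.000 wz -7.7
tx 0.004 ty -0.011 tz 0.000 wz -9.7
tx 0.004 ty -0.012 tz 0.000 wz -10.7
tx 0.004 ty -0.013 tz 0.000 wz -11.7
tx 0.004 ty -0.014 tz 0.000 wz -12.7
tx 0.004 ty -0.015 tz 0.000 wz -13.7
```

Request:
apply_moves:
  series:
    - {"tx": 0.001, "ty": -0.003, "tz": 0, "wx": 0, "wy": 0, "wz": -3}
    - {"tx": 0.002, "ty": -0.006, "tz": 0, "wx": 0, "wy": 0, "wz": -6}
    - {"tx": 0.003, "ty": -0.008, "tz": 0, "wx": 0, "wy": 0, "wz": -8}
    - {"tx": 0.004, "ty": -0.011, "tz": 0, "wx": 0, "wy": 0, "wz": -10}
    - {"tx": 0.004, "ty": -0.012, "tz": 0, "wx": 0, "wy": 0, "wz": -11}
    - {"tx": 0.004, "ty": -0.013, "tz": 0, "wx": 0, "wy": 0, "wz": -12}
    - {"tx": 0.004, "ty": -0.014, "tz": 0, "wx": 0, "wy": 0, "wz": -13}
    - {"tx": 0.004, "ty": -0.015, "tz": 0, "wx": 0, "wy": 0, "wz": -14}

```text
t: 16.5
tool_pos: [433.0, 158.2, 52.6]
eef_rot: [-0.106, 0.994, -0.0, -0.0]
ft_force: [-1.6, 1.4, 0.8]
gripper_width: 0.5
finger_force: 0.7
```

```bash
python3 - <<'E'
from h import *
rows([pose(PIV,p,60,-25,53) for p in (193,194,195)])
E
```

```text
now [433.  158.2  52.6] 192.1 t 16.5 F [-1.6  1.4  0.8]
tx 0.000 ty -0.000 tz -0.000 wz -0.9
tx 0.001 ty -0.001 tz -0.000 wz -1.9
tx 0.001 ty -0.002 tz -0.000 wz -2.9
```

Request:
apply_moves:
  series:
    - {"tx": 0, "ty": -0.0005, "tz": 0, "wx": 0, "wy": 0, "wz": -0.5}
    - {"tx": 0, "ty": -0.001, "tz": 0, "wx": 0, "wy": 0, "wz": -1}
    - {"tx": 0, "ty": -0.0015, "tz": 0, "wx": 0, "wy": 0, "wz": -1}
    - {"tx": 0, "ty": -0.002, "tz": 0, "wx": 0, "wy": 0, "wz": -1}
    - {"tx": 0, "ty": -0.002, "tz": 0, "wx": 0, "wy": 0, "wz": -1}
    - {"tx": 0, "ty": -0.002, "tz": 0, "wx": 0, "wy": 0, "wz": -1}
    - {"tx": 0, "ty": -0.002, "tz": 0, "wx": 0, "wy": 0, "wz": -1}
    - {"tx": 0, "ty": -0.002, "tz": 0, "wx": 0, "wy": 0, "wz": -1}

```text
t: 17.5
tool_pos: [433.5, 156.9, 52.7]
eef_rot: [-0.114, 0.994, 0.0, -0.0]
ft_force: [-2.6, 4.8, -1.8]
gripper_width: 0.3
finger_force: 2.5
```

Request:
apply_moves:
  series:
    - {"tx": 0, "ty": -0.0005, "tz": 0, "wx": 0, "wy": 0, "wz": 0}
    - {"tx": 0, "ty": -0.001, "tz": 0, "wx": 0, "wy": 0, "wz": 0}
    - {"tx": 0, "ty": -0.0015, "tz": 0, "wx": 0, "wy": 0, "wz": 0}
    - {"tx": 0, "ty": -0.002, "tz": 0, "wx": 0, "wy": 0, "wz": 0}
    - {"tx": 0, "ty": -0.002, "tz": 0, "wx": 0, "wy": 0, "wz": 0}
    - {"tx": 0, "ty": -0.002, "tz": 0, "wx": 0, "wy": 0, "wz": 0}
    - {"tx": 0, "ty": -0.002, "tz": 0, "wx": 0, "wy": 0, "wz": 0}
    - {"tx": 0, "ty": -0.002, "tz": 0, "wx": 0, "wy": 0, "wz": 0}

```text
t: 18.5
tool_pos: [433.5, 156.8, 52.8]
eef_rot: [-0.114, 0.993, 0.002, 0.0]
ft_force: [-3.0, 9.5, -5.5]
gripper_width: 0.0
finger_force: 4.6
```

The tip did not move for a further 2 mm of command and the force rose to 9.5 N, so the lever is on its stop. I'll back off and lift.

Request:
apply_moves:
  series:
    - {"tx": 0, "ty": 0.004, "tz": 0, "wx": 0, "wy": 0, "wz": 0}
    - {"tx": 0, "ty": 0.01, "tz": 0, "wx": 0, "wy": 0, "wz": 0}
    - {"tx": 0, "ty": 0.016, "tz": 0, "wx": 0, "wy": 0, "wz": 0}
    - {"tx": 0, "ty": 0.018, "tz": -0.02, "wx": 0, "wy": 0, "wz": 0}
    - {"tx": 0, "ty": 0.018, "tz": -0.06, "wx": 0, "wy": 0, "wz": 0}
    - {"tx": 0, "ty": 0.018, "tz": -0.1, "wx": 0, "wy": 0, "wz": 0}
    - {"tx": 0, "ty": 0.06, "tz": -0.14, "wx": 0, "wy": 0, "wz": 0}
    - {"tx": 0, "ty": 0.11, "tz": -0.15, "wx": 0, "wy": 0, "wz": 0}

```text
t: 19.5
tool_pos: [411.0, 262.4, 205.1]
eef_rot: [-0.112, 0.994, 0.0, 0.002]
ft_force: [0.0, 0.2, 0.0]
gripper_width: 0.4
finger_force: 0.0
```

```bash
python3 - <<'E'
from h import *
snap("top","t6"); snap("side","s6"); print(cur(),get_state()["t"],get_state()["ft_force"])
a=cv2.imread("pics/s6_full.png").astype(int); b=cv2.imread("pics/side1_full.png").astype(int)
# lever tip (black) expected at end vs pixel darkness
for phi in (187,190,193,196):
    X=[PIV[0]+80*np.cos(np.radians(phi)),PIV[1]+80*np.sin(np.radians(phi)),72]
    for f in("t6","s6"):
        u,v=[int(round(t)) for t in px(f,X)]; im=cv2.imread(f"pics/{f}_full.png"); print(phi,f,u,v,im[v-1:v+2,u-1:u+2].mean((0,1)).round())
# dark blob centroid near
u,v=[int(round(t)) for t in px("s6",[PIV[0]-78,PIV[1]-18,72])]; m=a[v-12:v+13,u-12:u+13].max(2)<50; ys,xs=np.nonzero(m); q=at("s6",xs.mean()+u-12,ys.mean()+v-12,68); print(len(xs),q,np.degrees(np.arctan2(q[1]-PIV[1],q[0]-PIV[0]))%360,np.hypot(*(q[:2]-PIV)))
E
BG=-45 python3 m.py t6
```

```text
(array([407.81817564, 267.78140551, 205.53853167]), np.float64(193.47352478473715)) 19.6 [-0.58186234 -0.5475501   0.21140545]
187 t6 256 292 [220. 240. 243.]
187 s6 324 303 [18. 19. 19.]
190 t6 257 292 [220. 240. 243.]
190 s6 325 301 [23. 24. 23.]
193 t6 259 292 [219. 239. 243.]
193 s6 326 300 [29. 30. 31.]
196 t6 260 291 [217. 237. 243.]
196 s6 326 298 [25. 28. 32.]
76 [415.36750276 131.65713158  68.        ] 190.64458819279366 83.06183370064865
head 352.81111111111113 211.4111111111111 90 (np.float64(-44.85), np.float64(148.3)) ((352.7500305175781, 211.25003051757812), (11.31370735168457, 7.77817440032959), 45.0)
bar 340.3089430894309 226.16260162601625 246 (np.float64(-46.77), np.float64(93.4))
```

The lever tip's dark end is at the stop angle. The bar reading shifted slightly, possibly from a changed shadow, so I'll check the spoke angles.

```bash
python3 - <<'E'
from h import *
from scipy.ndimage import map_coordinates as mc
for f,base in (("top1",14.8),("t5",45),("t6",45)):
    im=cv2.imread(f"pics/{f}_full.png")[:,:,2].astype(float)
    for k in range(4):
        al=[]; t=np.arange(-9,9.1,.5)
        for r in range(36,78,3):
            ph=[px(f,[HUB[0]+r*np.cos(np.radians(base+90*k+x)),HUB[1]+r*np.sin(np.radians(base+90*k+x)),72]) for x in t]
            w=np.clip(mc(im,[[p[1] for p in ph],[p[0] for p in ph]],order=1)-160,0,None)
            if w.sum()>50: al.append((w*t).sum()/w.sum())
        if al: print(f,base+90*k,np.round(np.mean(al),2),np.round(np.std(al),2),len(al))
E
```

```text
top1 14.8 0.49 0.09 14
top1 104.8 0.65 0.1 14
top1 194.8 -0.32 0.09 14
top1 284.8 -0.52 0.06 14
t5 45 0.01 0.01 14
t5 135 -1.74 3.07 12
t5 225 0.01 0.01 14
t5 315 -0.25 0.27 14
t6 45 0.65 0.11 14
t6 135 0.72 0.11 14
t6 225 -0.57 0.23 14
t6 315 -0.23 0.08 14
```

Averaged over its four spokes, the turret sits at -44.86° and the head is at -44.85°, so it has not moved. The arm is clear, and I'm handing in.

```bash
python3 -c "
from plant import *
print(sign_off())"
```

```text
the job is handed in; nothing more can be done
None
```

The job is handed in, and the hand-in gave no verdict: the bar stands in front of the nose to within about 0.5°, the lever was then pushed onto its stop pin, and the arm is clear at about 20 s of the 64 s allowed.

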